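Gauge check of an isolated coffee grinder

TASK

Make the grinder safe by turning its rotary isolator handle fully to off, and only then take the gauge rod from its rest and push it gently into the grinder's sloping guide tube until the collar stops on the mouth. Draw it right out again and finish holding it in the gripper, at rest, at least 20 cm above the counter, with the rod level and its engraved flat facing up so that the tip can be read; do not put it down. Leave the grinder off and the mug, tamper, jar and hopper where they stand.

Things in the scene. Friction and masses are not known exactly. Their poses are not given: they have to be found in the camera images.
- gauge_rod: Loose gauge rod, 169 mm long. Origin on its axis at the collar's stop face (towards the tip); x along the rod to the tip, z up out of the engraved flat near the tip. Steel shaft 10 mm round, x = 0 to 95, last 9 mm tapered to 5. Collar 26 mm round, x = -8 to 0. Black flat-sided handle 14 wide (y), 22 high (z), x = -74 to -8. Starts level in the rest, flat up, axis 60 mm above the counter.
- rod_grip (a point): Point on the gauge rod's axis in the middle of the handle, 37 mm behind the collar's stop face (x = -37 mm), close to the rod's centre of mass; axes as gauge_rod. Grip the 14 mm wide flat sides here.
- rod_tip (a point): Tip of the gauge rod, on the axis at x = +95 mm from the collar's stop face; axes as gauge_rod.
- rest: Fixed wooden rest: base 180 x 70 x 10 mm, notched posts 10 mm thick at x = -64 (under the handle's end) and x = +62 mm (under the shaft). Origin: underside centre; the rod's collar face starts above it within a few mm, rod along the rest's x. Notch lips rise to 58 mm (handle) and 64 mm (shaft): lift the rod 30 mm before moving sideways. Between the posts the handle is free for the fingers.
- guide_tube: Fixed steel guide tube on the grinder: 25 mm outside, 15 mm bore, 100 mm long. Origin: centre of its mouth, 215 mm above the counter; x runs down the bore, the way the rod goes in: 35 degrees (0.611 rad) below horizontal, away from the robot within about 0.3 rad of yaw. Fully home, the collar's stop face lies on the mouth, rod and tube in line; the tip touches nothing inside.
- grinder: Fixed white bench grinder, hopper off. Origin on the counter straight below the tube's mouth; x horizontal, same yaw as the tube. Body from x = 20 to 330 mm, 170 mm wide; housing 145 mm high, and two aluminium cheeks beside the lower part of the tube to 182 mm high, x = 50 to 140 mm.
- isolator_box: Fixed grey isolator enclosure 120 (x) x 100 (y) x 55 (z) mm with a 4 mm dial plate on top; origin at the centre of its underside on the counter. The rotary handle turns about its vertical centre line.
- isolator_grip (a point): Point on the handle's turning axis, 86 mm above the counter, 11 mm below the top of the bar. The handle is a black bar 14 mm wide (its x) and 56 mm long (its y) from 67 to 97 mm above the counter; y of this point runs along the bar to its white pointer line. It turns with the handle.
- isolator (a joint): Handle angle in rad: 0 = OFF (bar along the box's y axis, pointer to +y), 1.05 = ON (turned 60 degrees clockwise seen from above). Stops at both ends; it starts at or near ON. Turn it anticlockwise seen from above to switch off. It stays where it is left (friction about 0.12 N m).
- mug: White mug, 80 mm across, 85 mm high; origin under its centre. Bystander: leave it alone.
- tamper: Steel tamper, 58 mm across, 86 mm high; origin under its centre. Bystander: leave it alone.
- jar: Jar, 90 mm across, 130 mm high; origin under its centre. Bystander: leave it alone.
- hopper: Clear grinder hopper standing mouth down, 144 mm across, 140 mm high; origin under its centre. Bystander: leave it alone.
There are look-alikes about, which are no part of the job. Leave any purple look-alike of the gauge_rod alone.

How it is judged:
On the way, in this order (a step that is already met when the one before it is completed fails the run):
1. the isolator handle is turned to off (value of joint isolator below 0.12 rad), for 0.2 s.
2. the rod is home in the guide tube, its collar on the mouth (x of gauge_rod in the frame of guide_tube above -0.0035 m and distance between gauge_rod and guide_tube below 0.007 m and angle between the x axis of gauge_rod and the x axis of guide_tube, either way round below 0.14 rad and value of joint isolator below 0.12 rad), for 0.2 s.
3. the rod is drawn right out of the tube (x of rod_tip in the frame of guide_tube below -0.005 m), for 0.1 s.
At the end, for the whole second after the job is handed in: Isolator off (within 0.12 rad); rod held by the fingers alone, still, out of the tube, touching no fixture, tip and handle over 200 mm above the counter, level within 12 degrees, flat facing up within 25 degrees; mug, tamper, jar and hopper within 30 mm of their starts (value of joint isolator below 0.12 rad and contact force between the fingers and gauge_rod above 1 N and height (world z) of each of rod_tip, rod_grip above 0.2 m and angle between gauge_rod's own x axis and vertical between 1.361 and 1.781 rad and angle between gauge_rod's own z axis and vertical below 0.45 rad and linear speed of gauge_rod below 0.03 m/s and angular speed of gauge_rod below 0.2 rad/s and distance between rod_tip and guide_tube above 0.02 m and contact force between gauge_rod and grinder below 0.3 N and contact force between gauge_rod and rest below 0.3 N and contact force between gauge_rod and isolator_box below 0.3 N and distance of each of mug, tamper, jar, hopper from where it was at the start of the episode below 0.03 m); the arm keeps its last pose, push and grip.
It fails at once if the rod goes into the tube while the grinder is not off (value of joint isolator above 0.2 rad and x of rod_tip in the frame of guide_tube above 0.01 m and distance between rod_tip and guide_tube below 0.11 m and angle between the x axis of gauge_rod and the x axis of guide_tube, either way round below 0.3 rad).
It fails at once if the rod is rammed into the grinder (contact force between gauge_rod and grinder above 45 N).
It fails at once if a bystander is disturbed (distance of any of mug, tamper, jar, hopper from where it was at the start of the episode above 0.03 m).
It also fails if it takes over 72 s, if anything falls off the work surface, if the arm or the gripper's body presses on something with over 40 N, if the wrist force passes 120 N, or if a joint passes its speed limit or range.

ROBOT

A 7-joint arm with a two-finger parallel gripper is mounted at the origin on the work surface. World frame = base frame: x ahead of the robot, y to its left, z up, the work surface at z = 0. Lengths are in m, angles in rad, forces in N, time in s.
With the tool pointing down it reaches from about 0.4 to 0.9 m from the base axis. Payload 5.5 kg.
Tool frame: the origin (TCP) lies at the very end of the fingers, on their centre line; the grasp point (between the pads) lies 19 mm behind it; z points along the fingers, y is the direction in which the jaws open and shut (so a half turn about z gives the same grasp; the last joint's range is limited). The gripper opens to 85 mm and grips with 20 to 120 N. Pads are 22 mm wide; open, the fingers measure 114 mm over their backs; the gripper's body (76 mm by 85 mm) begins 54 mm behind the grasp point. The pads swing forward as they close: fully open they stand 13 mm farther back than shut.
Start: joints at [1.382, 0.501, -0.427, 1.55, 0.221, 1.138, -0.21], TCP at [0.284, -0.585, 0.231] pointing down, gripper open.
Joint ranges: [-2.88, 2.88], [-0.31, 2.03], [-1.54, 1.56], [0.2, 2.42], [-1.41, 4.55], [0.19, 2.02], [-2.57, 2.57]. Speed limits (rad/s): [2.57, 2.57, 3.14, 3.14, 3.14, 3.14, 3.14].

INTERFACE

Orientations are given as a unit quaternion [w, x, y, z].
In Python, from rig import arm gives the robot as it stands.
- The arm moves only by the shell command python3 -m jog 'ROWS' [FORCE]. ROWS is JSON, a list of rows, each a list of 3 entries, a list of its own where there are three numbers: the shift along the tool's x, y, z in cm, then the turn about the tool's z in rad, then the opening, from -1 (shut) to 1 (fully open). A call has 1 to 12 rows; each row is the pose to reach, as a shift and turn from the pose measured when the call began, along the tool's axes at that moment; what a row does not reach only later rows make up. A row lasts 1/10 s, in which the tool goes at most 50 mm and 8.59 degrees, less where a joint would pass 70% of its speed; a pose out of reach is approached as far as the arm can. A call with a gripper value outside its range is refused whole. The fingers move at their own pace and stop on an object; FORCE is the grip in N (left out, the last holds). Time passes only in rows, so rows that repeat a pose let the fingers close. It gives the time, the measured TCP pose, the force and the opening at its end, in the units of the state.
- arm.get_state(): the state, without advancing time (a new reading comes with each control period).
- arm.grab_frame(name): name is "side" or "top" or "wrist"; returns (picture, depth): 420x560x3 uint8, red, green, blue; 420x560 float32, m along the optical axis (not along the pixel's ray), 0 where there is no reading.
- arm.camera_model(name): a dict with "intrinsics" (3x3 intrinsics, pixels), "dist_coeffs" ([k1, k2, p1, p2, k3] as OpenCV has them; the pictures are not rectified), "extrinsics" (4x4, takes a point from camera to world coordinates). Camera axes: x right, y down, z forward; pixel columns grow to the right and rows downward; lengths in m; the calibration is good to about 2 mm. A picture is of the moment at which its call begins: read the wrist's pose just before it. camera_model takes no time and is no camera call; for the wrist camera it gives the pose at the moment of the call.
- arm.sign_off(): hands the job in, once; it reports no verdict.
The state is a dict: "time": time; "qpos": joint angles; "dq": joint speeds; "joint_efforts": joint torques, N m; "tool_pos": TCP position; "tool_rot": TCP orientation; "force": force on the tool from outside, world axes, zero at the start; "ft_torque": the same for the moment, N m; "opening": finger opening in m.
Only numpy, scipy, OpenCV 4.12 (cv2) and the standard library are available. Lean on these libraries where they do the work, as an engineer would, in place of code of your own. Each camera call takes 0.05 s, during which the arm holds its last target.

## Working session

There is one attempt and no reset: what is moved stays moved. The work goes in short steps, Python scripts to look and compute and a shell command to move; the robot and the scene stay as the last step left them, time stands still between calls to the robot, and variables do not carry over. Pictures are saved under pics/ and viewed, and the job is handed in when it is done.

```bash
ls; mkdir -p pics; python3 - <<'E'
from rig import arm
import cv2, numpy as np
print(arm.get_state())
for n in ["side","top","wrist"]:
    p,d=arm.grab_frame(n); cv2.imwrite(f"pics/{n}0.png",p[:,:,::-1]); np.savez(f"{n}0.npz",p=p,d=d,**{k:np.array(v) for k,v in arm.camera_model(n).items()})
    print(n,arm.camera_model(n))
E
```

```text
pics
{'time': 0.0, 'qpos': array([ 1.38221466,  0.50185381, -0.42679405,  1.5514341 ,  0.22080108,
        1.13832116, -0.21028194]), 'dq': array([ 0.00201115, -0.00057977,  0.00013221, -0.00082394, -0.00018214,
       -0.00019799, -0.00047034]), 'joint_efforts': array([-4.14017259e-04, -5.69512939e+01, -5.81635281e+00, -2.80937111e+01,
        1.06915462e-02,  1.20387328e-02,  5.21633297e-06]), 'tool_pos': array([ 0.2834272 , -0.58418181,  0.23026249]), 'tool_rot': array([-9.61237304e-04,  9.74586360e-01,  2.24009974e-01, -1.87361524e-04]), 'force': array([-1.10544938,  0.15861189, -0.29216855]), 'ft_torque': array([-0.02513407, -0.00955498, -0.04589437]), 'opening': 0.08539603070754868}
side {'intrinsics': array([[534.05256164,   0.        , 284.09399693],
       [  0.        , 534.05256164, 215.04111071],
       [  0.        ,   0.        ,   1.        ]]), 'dist_coeffs': array([-0.10241304,  0.        ,  0.        ,  0.        ,  0.        ]), 'extrinsics': array([[-0.92082983, -0.24448528,  0.30380812,  0.06747429],
       [-0.38956823,  0.61183911, -0.68839632,  1.14554126],
  
[... 469 characters left out ...]
0.9994576 , -0.01906652,  0.02685112, -0.03524624],
       [-0.02545649, -0.06996149, -0.99722483,  1.13838866],
       [ 0.        ,  0.        ,  0.        ,  1.        ]])}
wrist {'intrinsics': array([[294.73304044,   0.        , 280.55675352],
       [  0.        , 294.73304044, 215.93401453],
       [  0.        ,   0.        ,   1.        ]]), 'dist_coeffs': array([-0.04299604,  0.        ,  0.        ,  0.        ,  0.        ]), 'extrinsics': array([[ 0.43801285, -0.86266249, -0.25289951,  0.34738916],
       [-0.89896691, -0.42088516, -0.12130201, -0.55302464],
       [-0.00179896,  0.28048013, -0.95985814,  0.37367841],
       [ 0.        ,  0.        ,  0.        ,  1.        ]])}
```

View pics/side0.png

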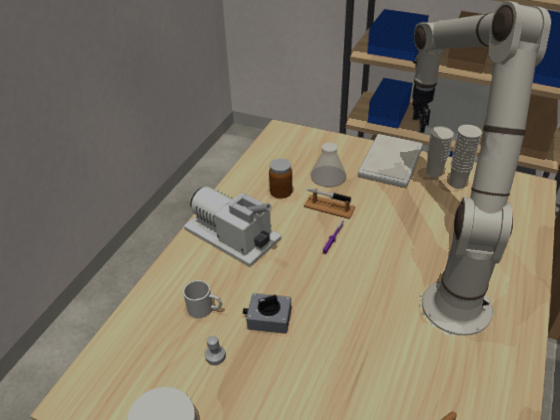

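View pics/top0.png

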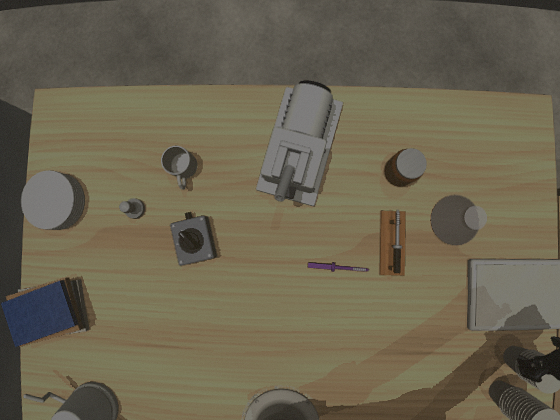

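View pics/wrist0.png

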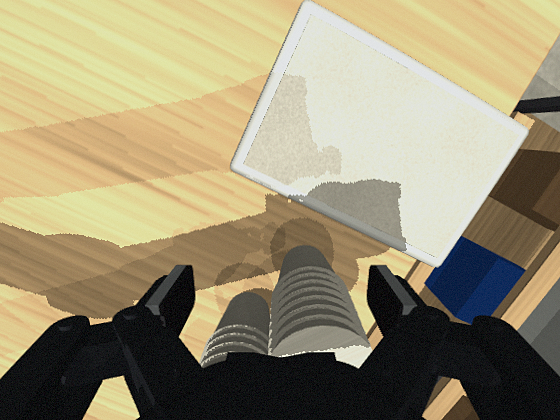

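```bash
python3 - <<'E'
import cv2, numpy as np
p=cv2.imread("pics/top0.png")
a=cv2.resize(p[200:285,370:420],None,fx=7,fy=7,interpolation=cv2.INTER_CUBIC)
b=cv2.resize(p[205:275,160:225],None,fx=6,fy=6,interpolation=cv2.INTER_CUBIC)
h=max(a.shape[0],b.shape[0])
f=lambda i:cv2.copyMakeBorder(i,0,h-i.shape[0],0,5,0)
cv2.imwrite("pics/crop1.png",cv2.convertScaleAbs(np.hstack([f(a),f(b)]),alpha=1.4))
s=cv2.imread("pics/side0.png")
a=cv2.resize(s[180:260,180:370],None,fx=4,fy=4,interpolation=cv2.INTER_CUBIC)
b=cv2.resize(p[130:215,250:350],None,fx=3,fy=3,interpolation=cv2.INTER_CUBIC)
cv2.imwrite("pics/crop2.png",np.vstack([a,cv2.copyMakeBorder(b,0,0,0,a.shape[1]-b.shape[1],0)]))
E
```

```text
(no output)
```

View pics/crop1.png

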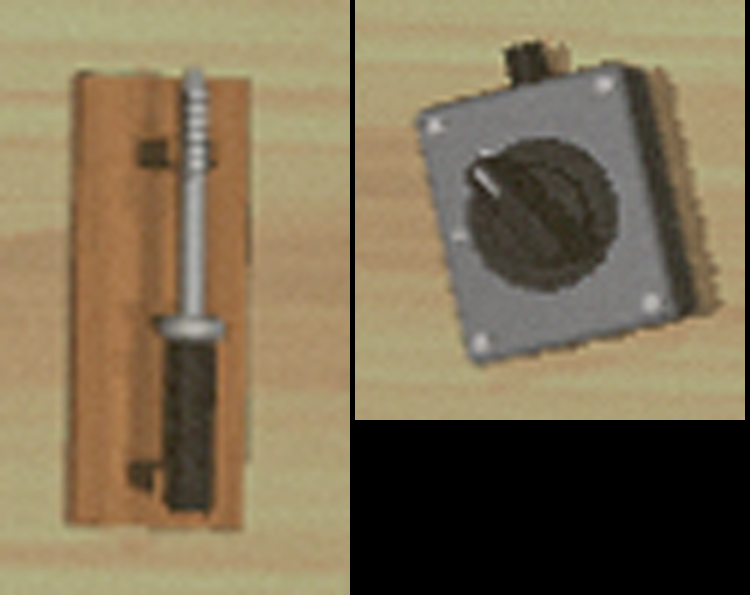

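View pics/crop2.png

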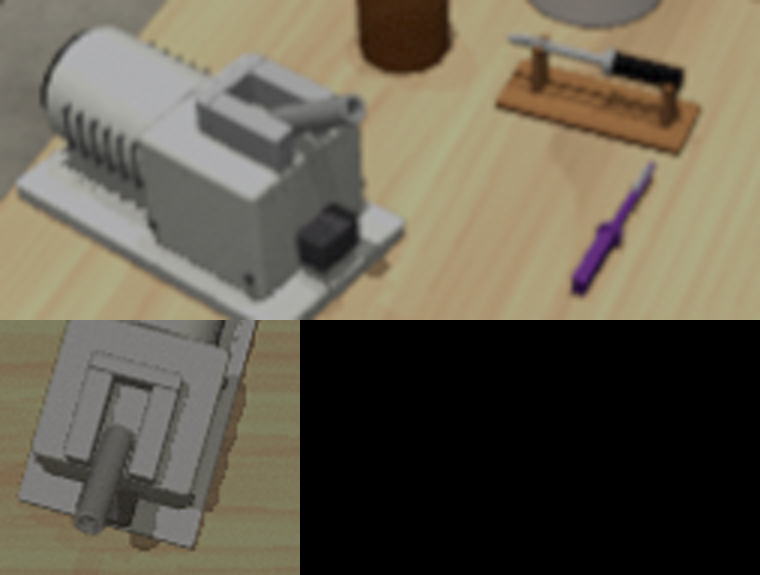

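```bash
python3 -m jog 2>&1 | tail -5; cat > h.py <<'E'
import numpy as np, cv2
def load(n):
    z=np.load(n); return {k:z[k] for k in z.files}
def rays(c,uv):
    uv=np.atleast_2d(np.array(uv,float))[:,None]
    q=cv2.undistortPoints(uv,c["intrinsics"],c["dist_coeffs"])[:,0]
    E=c["extrinsics"]; d=np.c_[q,np.ones(len(q))]@E[:3,:3].T
    return E[:3,3],d
def onplane(c,uv,z):
    o,d=rays(c,uv); return o+d*((z-o[2])/d[:,2])[:,None]
def bydepth(c,uv,n=1):
    o,d=rays(c,uv); r=[]
    for (u,v),k in zip(np.atleast_2d(uv),d):
        u,v=int(round(u)),int(round(v)); w=c["d"][v-n:v+n+1,u-n:u+n+1]; w=w[w>0]
        r.append(o+k*np.median(w))
    return np.array(r)
def cloud(c,roi):
    u0,v0,u1,v1=roi; U,V=np.meshgrid(np.arange(u0,u1),np.arange(v0,v1)); 
    uv=np.c_[U.ravel(),V.ravel()]; o,d=rays(c,uv); dep=c["d"][V.ravel(),U.ravel()]
    return uv,o+d*dep[:,None],dep>0
E
python3 - <<'E'
from h import *
np.set_printoptions(precision=4,suppress=True)
t=load("top0.npz"); s=load("side0.npz")
hsv=cv2.cvtColor(t["p"],cv2.COLOR_RGB2HSV)
# rod: points by height in rest ROI
uv,P,ok=cloud(t,(378,205,412,280)); 
print("counter z", np.median(P[ok][:,2]))
m=ok&(P[:,2]>0.045)
Q=P[m]; print("raised",len(Q),Q.min(0),Q.max(0))
# handle dark
g=t["p"][uv[:,1],uv[:,0]].max(1)
h=ok&(P[:,2]>0.05)&(g<60); H=P[h]
print("handle",len(H),H.mean(0),np.ptp(H,axis=0))
# fit line: shaft and handle pixel centers per row
for v in range(207,276,4):
    k=m&(uv[:,1]==v)
    if k.sum(): print(v,uv[k,0].min(),uv[k,0].max(),P[k][:,2].round(3).max(), g[k].min())
# isolator
uv,P,ok=cloud(t,(160,205,225,272)); g=t["p"][uv[:,1],uv[:,0]].max(1)
k=ok&(P[:,2]>0.08)&(P[:,2]<.12); B=P[k]; print("bar",len(B),B.mean(0),np.linalg.eigh(np.cov(B[:,:2].T)),np.percentile(B[:,2],[5,50,95]))
k=(g<62)&(P[:,2]>0.05); print("dial",k.sum(),P[k].mean(0))
# tube
uv,P,ok=cloud(t,(265,150,310,210));
for v in range(170,206,3):
    k=ok&(uv[:,1]==v)&(P[:,2]>0.15)
    if k.sum(): print(v,uv[k,0].min(),uv[k,0].max(),P[k][:,2].max(),P[k][P[k][:,2].argmax()])
E
```

```text
invalid input
counter z 0.008157480902012404
raised 370 [ 0.4435 -0.3116  0.0459] [ 0.6118 -0.2852  0.0762]
handle 167 [ 0.4815 -0.296   0.0679] [0.1572 0.0205 0.023 ]
211 396 398 0.065 87
215 396 398 0.062 67
219 396 398 0.063 65
223 392 401 0.065 44
227 395 398 0.065 76
231 395 398 0.067 80
235 395 398 0.066 79
239 395 398 0.066 80
243 395 398 0.064 72
247 393 401 0.076 74
251 394 400 0.071 39
255 394 400 0.074 34
259 394 400 0.073 36
263 394 400 0.073 38
267 391 401 0.072 39
271 393 399 0.073 37
bar 139 [0.5183 0.2541 0.0951] EighResult(eigenvalues=array([0.    , 0.0003]), eigenvectors=array([[-0.7115,  0.7027],
       [ 0.7027,  0.7115]])) [0.0854 0.0963 0.0993]
dial 528 [0.5177 0.2455 0.0774]
170 272 304 0.1841364521387694 [ 0.6912 -0.0368  0.1841]
173 271 303 0.1889206614133434 [ 0.6827 -0.0038  0.1889]
176 272 303 0.1919676735495195 [ 0.675  -0.0016  0.192 ]
179 280 302 0.1980003834911912 [0.6669 0.0003 0.198 ]
182 279 301 0.2019469875583867 [0.6592 0.007  0.2019]
185 278 288 0.20955233163938014 [0.6511 0.0088 0.2096]
188 277 287 0.2141133150464567 [0.6437 0.0016 0.2141]
191 276 286 0.22117895454628544 [0.6358 0.0103 0.2212]
194 275 285 0.22593500955105505 [0.6284 0.0121 0.2259]
197 274 284 0.2209907357996681 [0.6222 0.0031 0.221 ]
200 277 283 0.21450701846543863 [0.616  0.0009 0.2145]
```

```bash
python3 - <<'E'
import cv2, numpy as np
p=cv2.imread("pics/top0.png")
b=cv2.resize(p[155:210,260:320],None,fx=10,fy=10,interpolation=cv2.INTER_CUBIC)
cv2.imwrite("pics/crop3.png",b)
s=cv2.imread("pics/side0.png")
b=cv2.resize(s[190:240,225:295],None,fx=10,fy=10,interpolation=cv2.INTER_CUBIC)
cv2.imwrite("pics/crop4.png",b)
E
```

```text
(no output)
```

View pics/crop3.png

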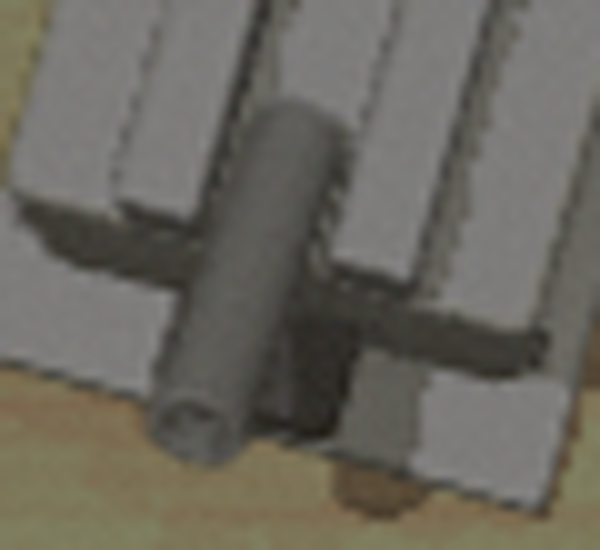

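View pics/crop4.png

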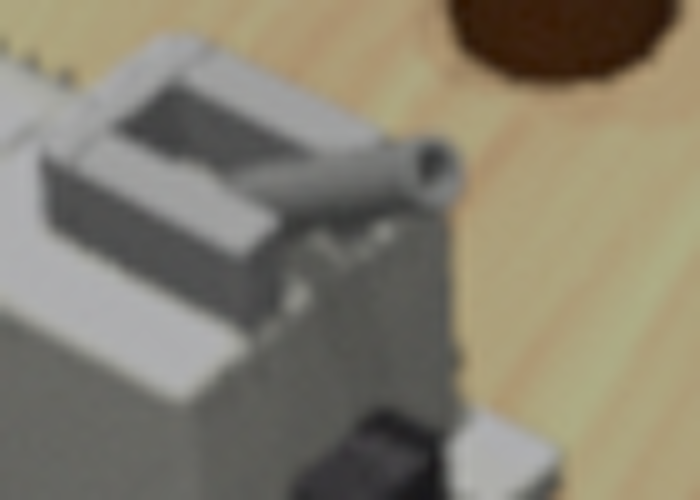

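```bash
python3 - <<'E'
from h import *
np.set_printoptions(precision=4,suppress=True)
t=load("top0.npz"); s=load("side0.npz")
a,b=(279.1,197.1),(267.85,206.35)
print("mouth z=.215 top",onplane(t,[a],.215),"side",onplane(s,[b],.215))
o1,d1=rays(t,[a]);o2,d2=rays(s,[b]);d1=d1[0];d2=d2[0]
A=np.c_[d1,-d2]; k=np.linalg.lstsq(A,o2-o1,rcond=None)[0]; print("tri",o1+k[0]*d1,o2+k[1]*d2)
# tube axis: silhouette mid per row, at axis height
pts=[]
for v in range(182,196):
    row=[u for u in range(268,296)]
    uv=np.array([(u,v) for u in row]); P=bydepth(t,uv,0); 
    # tube surface plane expected: crest height drop .70/m
    zc=.215-(P[:,0]-.62)*.70
    k=(P[:,2]>zc-.012)&(P[:,2]<zc+.03)
    u=uv[k,0]; mid=(u.min()+u.max())/2
    zc0=.215-( (197.1-v)*.0026)*.70
    p=onplane(t,[(mid,v)],zc0)[0]; pts.append(p); print(v,u.min(),u.max(),p)
pts=np.array(pts); f=np.polyfit(pts[:,0],pts[:,1],1); print("yaw",np.arctan(f[0]))
print("grinder base edges: left/right front corners", onplane(t,[(257.5,191)],.01), onplane(t,[(314.5,206.5)],.01))
# rod
print("tip",onplane(t,[(397.2,209.5)],.06),"shaft246",onplane(t,[(396.6,243)],.065),"handle end",onplane(t,[(397,273)],.071),"h250",onplane(t,[(397.,250)],.071))
# box screws
sc=np.array([(433,125),(603,84),(650,302),(482,342)])/6+np.array([160,205])-.4
W=onplane(t,sc,.055); print("screws",W,W.mean(0),"size",np.linalg.norm(W[0]-W[1]),np.linalg.norm(W[1]-W[2]))
ex=(W[0]-W[3]+W[1]-W[2]); print("box x yaw",np.arctan2(ex[1],ex[0]))
ptr=onplane(t,[np.array([482,178])/6+[159.6,204.6]],.097); print("ptr",ptr)
uv,P,ok=cloud(t,(160,205,225,272)); g=t["p"][uv[:,1],uv[:,0]].max(1)
M=np.zeros((420,560),np.uint8); k=(g<62); M[uv[k,1],uv[k,0]]=1
cs,_=cv2.findContours(M,0,1); c=max(cs,key=cv2.contourArea); print(cv2.minEnclosingCircle(c),onplane(t,[cv2.minEnclosingCircle(c)[0]],.062))
k=ok&(P[:,2]>0.088)&(P[:,2]<.105); r=cv2.minAreaRect(uv[k].astype(np.float32)); print("bar rect",r,onplane(t,[r[0]],.097), onplane(t,cv2.boxPoints(r),.097))
E
```

```text
mouth z=.215 top [[0.6224 0.01   0.215 ]] side [[0.6246 0.0066 0.215 ]]
tri [0.6221 0.0099 0.2182] [0.6229 0.0101 0.2183]
182 279 289 [0.6613 0.0006 0.1875]
183 279 289 [0.6586 0.0004 0.1893]
184 279 289 [0.656  0.0003 0.1912]
185 278 288 [0.6534 0.0026 0.193 ]
186 278 288 [0.6508 0.0024 0.1948]
187 277 288 [0.6482 0.0035 0.1966]
188 277 287 [0.6456 0.0045 0.1984]
189 277 287 [0.643  0.0044 0.2003]
190 276 287 [0.6404 0.0054 0.2021]
191 276 286 [0.6379 0.0065 0.2039]
192 276 286 [0.6353 0.0063 0.2057]
193 275 286 [0.6328 0.0074 0.2075]
194 275 285 [0.6302 0.0084 0.2094]
195 275 285 [0.6277 0.0082 0.2112]
yaw -0.25209833814691945
grinder base edges: left/right front corners [[0.6587 0.0813 0.01  ]] [[ 0.618  -0.0794  0.01  ]]
tip [[ 0.6104 -0.2992  0.06  ]] shaft246 [[ 0.521  -0.2968  0.065 ]] handle end [[ 0.4423 -0.2972  0.071 ]] h250 [[ 0.5027 -0.2965  0.071 ]]
screws [[0.5593 0.1437 0.055 ]
 [0.5792 0.0676 0.055 ]
 [0.4825 0.0443 0.055 ]
 [0.4629 0.119  0.055 ]] [0.521  0.0937 0.055 ] size 0.07865631759708504 0.09947172407065381
box x yaw 0.24414782517901001
ptr [[0.5359 0.1149 0.097 ]]
((190.2883758544922, 239.76141357421875), 13.513545036315918) [[0.5181 0.2541 0.062 ]]
bar rect ((186.75001525878906, 239.75003051757812), (20.50609588623047, 5.656853675842285), 45.0) [[0.5183 0.2541 0.097 ]] [[0.5314 0.2793 0.097 ]
 [0.542  0.2689 0.097 ]
 [0.5053 0.2291 0.097 ]
 [0.4947 0.2394 0.097 ]]
  return _methods._mean(a, axis=axis, dtype=dtype,
  ret = ret.dtype.type(ret / rcount)
```

```bash
cat > rel.py <<'E'
import sys, numpy as np
from rig import arm
from scipy.spatial.transform import Rotation as R
s=arm.get_state(); q=s["tool_rot"]; M=R.from_quat(np.r_[q[1:],q[0]]).as_matrix()
x,y,z,psi=map(float,sys.argv[1:5])
D=np.array([x,y,z])-s["tool_pos"]; cur=np.arctan2(M[1,0],M[0,0])
print("shift cm",np.round(100*M.T@D,2),"turn",round((cur-psi+np.pi)%(2*np.pi)-np.pi,3),"| psi",round(cur,3),"tilt",np.round(M[:,2],4),"q",np.round(s["qpos"],2),"t",s["time"])
E
python3 rel.py .518 .254 .22 .78
```

```text
shift cm [ 57.7  -65.18   1.15] turn -0.328 | psi 0.452 tilt [-6.0e-04  1.4e-03 -1.0e+00] q [ 1.38  0.5  -0.43  1.55  0.22  1.14 -0.21] t 0.15
```

```bash
python3 -m jog '[[[20,-22,0],-0.1,1],[[20,-22,0],-0.1,1],[[20,-22,0],-0.1,1],[[20,-22,0],-0.1,1],[[20,-22,0],-0.1,1],[[20,-22,0],-0.1,1]]'; python3 rel.py .518 .254 .22 .78
```

```text
time: 0.75
tool_pos: [0.3675, -0.2968, 0.2307]
tool_rot: [-0.001, 0.962, 0.273, -0.0]
force: [0.6, 0.3, 0.2]
opening: 0.0849
shift cm [ 41.7  -39.     1.13] turn -0.228 | psi 0.552 tilt [-8.0e-04  1.3e-03 -1.0e+00] q [ 1.17  0.2  -0.6   1.98  0.13  1.01 -0.52] t 0.75
```

```bash
python3 -m jog '[[[41.7,-39,1.1],-0.23,1],[[41.7,-39,1.1],-0.23,1],[[41.7,-39,1.1],-0.23,1],[[41.7,-39,1.1],-0.23,1],[[41.7,-39,1.1],-0.23,1],[[41.7,-39,1.1],-0.23,1],[[41.7,-39,1.1],-0.23,1],[[41.7,-39,1.1],-0.23,1],[[41.7,-39,1.1],-0.23,1],[[41.7,-39,1.1],-0.23,1],[[41.7,-39,1.1],-0.23,1],[[41.7,-39,1.1],-0.23,1]]'; python3 rel.py .518 .254 .22 .78
```

```text
time: 1.95
tool_pos: [0.5175, 0.2594, 0.2203]
tool_rot: [-0.002, 0.924, 0.383, 0.0]
force: [0.5, 0.6, -0.1]
opening: 0.0858
shift cm [-0.35  0.42  0.02] turn 0.007 | psi 0.787 tilt [-0.0011  0.0045 -1.    ] q [ 0.15  0.49 -0.87  1.74  0.41  1.11 -1.63] t 1.95
```

```bash
cat > snap.py <<'E'
import sys
from rig import arm
import cv2, numpy as np
n,tag=sys.argv[1:3]
c=arm.camera_model(n); p,d=arm.grab_frame(n); cv2.imwrite(f"pics/{n}{tag}.png",p[:,:,::-1]); np.savez(f"{n}{tag}.npz",p=p,d=d,**{k:np.array(v) for k,v in c.items()})
E
python3 snap.py wrist 1; python3 - <<'E'
from h import *
np.set_printoptions(precision=4,suppress=True)
c=load("wrist1.npz"); uv,P,ok=cloud(c,(0,0,560,420))
k=ok&(P[:,2]>.09)&(P[:,2]<.104)&(np.hypot(P[:,0]-.518,P[:,1]-.254)<.05); B=P[k,:2].astype(np.float32)
r=cv2.minAreaRect(B*1000); print(len(B),r,B.mean(0))
w,v=np.linalg.eigh(np.cov(B.T)); print(np.arctan2(v[1,1],v[0,1]))
E
```

```text
854 ((518.193359375, 256.5958557128906), (54.76640701293945, 13.587051391601562), 44.992122650146484) [0.5188 0.2575]
0.7899704630593616
```

View pics/wrist1.png

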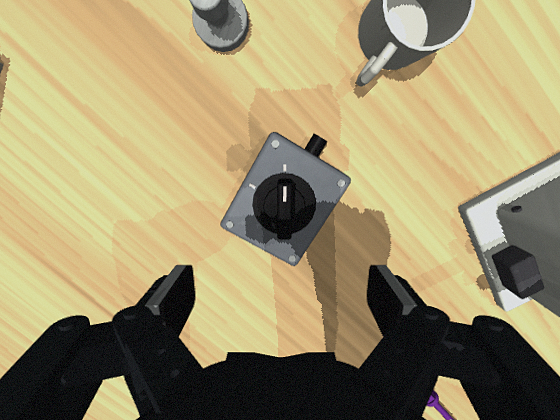

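```bash
python3 rel.py .518 .2558 .068 .787
```

```text
shift cm [-0.47  0.55 15.24] turn 0.002 | psi 0.789 tilt [-7.e-04  7.e-03 -1.e+00] q [ 0.14  0.49 -0.87  1.73  0.41  1.11 -1.63] t 2.0
```

```bash
python3 -m jog '[[[-0.4,0.4,5],0,1],[[-0.4,0.4,10],0,1],[[-0.4,0.4,13],0,1],[[-0.4,0.4,15.2],0,1],[[-0.4,0.4,15.2],0,1]]' 30;python3 rel.py .518 .2555 .068 .787
```

```text
time: 2.5
tool_pos: [0.5148, 0.2555, 0.0649]
tool_rot: [-0.003, 0.923, 0.384, -0.002]
force: [0.9, -0.6, 0.0]
opening: 0.0852
shift cm [ 0.22  0.22 -0.31] turn 0.002 | psi 0.789 tilt [-0.007   0.0041 -1.    ] q [ 0.05  0.68 -0.73  1.85  0.58  0.85 -1.76] t 2.5
```

```bash
python3 -m jog '[[[0.2,0.2,-0.2],0,1],[[0.2,0.2,-0.2],0,-1],[[0.2,0.2,-0.2],0,-1],[[0.2,0.2,-0.2],0,-1],[[0.2,0.2,-0.2],0,-1],[[0.2,0.2,-0.2],0,-1],[[0.2,0.2,-0.2],0,-1]]' 40;python3 rel.py .518 .2555 .068 .787
```

```text
time: 3.2
tool_pos: [0.5178, 0.2557, 0.0676]
tool_rot: [-0.003, 0.923, 0.384, -0.002]
force: [-1.6, -1.4, 6.2]
opening: 0.0134
shift cm [-0.    0.02 -0.04] turn 0.002 | psi 0.789 tilt [-0.0063  0.0041 -1.    ] q [ 0.05  0.68 -0.74  1.84  0.58  0.85 -1.75] t 3.2
```

```bash
python3 -m jog '[[[0,0,0],-0.14,-1],[[0,0,0],-0.28,-1],[[0,0,0],-0.42,-1],[[0,0,0],-0.56,-1],[[0,0,0],-0.7,-1],[[0,0,0],-0.84,-1],[[0,0,0],-0.95,-1],[[0,0,0],-1.02,-1],[[0,0,0],-1.05,-1],[[0,0,0],-1.05,-1]]' 40;python3 rel.py .518 .2555 .068 1.82; python3 -c "
from rig import arm;print(arm.get_state()['ft_torque'])"
```

```text
time: 4.2
tool_pos: [0.5158, 0.2562, 0.0676]
tool_rot: [-0.005, 0.606, 0.795, -0.001]
force: [-5.3, 0.4, 5.1]
opening: 0.013
shift cm [-0.13  0.19 -0.04] turn 0.02 | psi 1.84 tilt [-0.0095  0.0041 -0.9999] q [ 0.2   0.78 -0.96  1.84  0.77  0.96 -0.85] t 4.2
[-0.19344327  0.99445744 -0.4123653 ]
```

```bash
python3 -m jog '[[[0,0.1,0],0.02,1],[[0,0.1,0],0.02,1],[[0,0.1,0],0.02,1],[[0,0.1,0],0.02,1],[[0,0.1,-5],0,1],[[0,0.1,-10],0,1],[[0,0.1,-15],0,1],[[0,0.1,-18],0,1],[[0,0.1,-18],0,1]]'; python3 snap.py wrist 2; python3 snap.py top 2;python3 - <<'E'
from h import *
np.set_printoptions(precision=4,suppress=True)
c=load("wrist2.npz"); uv,P,ok=cloud(c,(0,0,560,420))
k=ok&(P[:,2]>.09)&(P[:,2]<.104)&(np.hypot(P[:,0]-.518,P[:,1]-.254)<.05); B=P[k,:2].astype(np.float32)
w,v=np.linalg.eigh(np.cov(B.T)); print(len(B),np.arctan2(v[1,1],v[0,1]))
E
```

```text
time: 5.1
tool_pos: [0.5207, 0.2577, 0.2527]
tool_rot: [-0.003, 0.606, 0.795, 0.002]
force: [0.6, 0.2, -0.4]
opening: 0.0854
701 1.8246427232899964
```

View pics/wrist2.png

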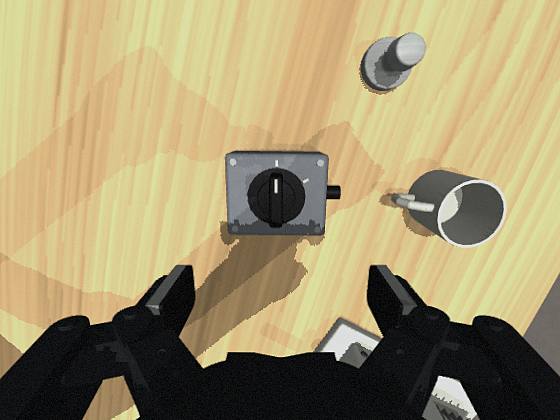

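```bash
python3 rel.py .479 -.297 .25 3.127
```

```text
shift cm [-52.21 -18.5   -0.39] turn -1.288 | psi 1.839 tilt [-0.0079  0.0038 -1.    ] q [ 0.32  0.58 -1.15  1.7   0.55  1.24 -0.69] t 5.2
```

```bash
python3 -m jog '[[[-52.2,-18.5,0],-1.28,1],[[-52.2,-18.5,0],-1.28,1],[[-52.2,-18.5,0],-1.28,1],[[-52.2,-18.5,0],-1.28,1],[[-52.2,-18.5,0],-1.28,1],[[-52.2,-18.5,0],-1.28,1],[[-52.2,-18.5,0],-1.28,1],[[-52.2,-18.5,0],-1.28,1],[[-52.2,-18.5,0],-1.28,1],[[-52.2,-18.5,0],-1.28,1],[[-52.2,-18.5,0],-1.28,1],[[-52.2,-18.5,0],-1.28,1]]'; python3 rel.py .479 -.297 .22 3.127
```

```text
time: 6.4
tool_pos: [0.4763, -0.3041, 0.2429]
tool_rot: [-0.006, 0.016, 1.0, 0.002]
force: [-0.1, -0.7, -0.6]
opening: 0.0856
shift cm [-0.27  0.71  2.29] turn -0.018 | psi 3.109 tilt [-0.0115  0.0049 -0.9999] q [ 1.47  0.8  -1.46  1.73  0.8   1.39  1.4 ] t 6.4
```

```bash
python3 snap.py wrist 3; python3 - <<'E'
from h import *
np.set_printoptions(precision=4,suppress=True)
c=load("wrist3.npz"); uv,P,ok=cloud(c,(0,0,560,420))
g=c["p"].max(2)[uv[:,1],uv[:,0]]
k=ok&(P[:,2]>.052)&(P[:,2]<.085)&(np.abs(P[:,1]+.297)<.03)&(P[:,0]>.42)&(P[:,0]<.63)
for lo in np.arange(.43,.63,.01):
    m=k&(P[:,0]>lo)&(P[:,0]<lo+.01)
    if m.sum(): print(round(lo,3),m.sum(),P[m,1].min().round(4),P[m,1].max().round(4),np.percentile(P[m,2],90).round(4),np.median(g[m]))
h=k&(g<70)&(P[:,2]>.064)&(P[:,0]>.45)&(P[:,0]<.50); f=np.polyfit(P[h,0],P[h,1],1); print("handle slope",f[0],"y@.479",np.polyval(f,.479),"x all",P[k,0].min(),P[k,0].max())
E
```

```text
0.44 152 -0.3102 -0.2867 0.0719 44.0
0.45 166 -0.3105 -0.2858 0.0719 46.0
0.46 117 -0.3053 -0.292 0.0722 40.0
0.47 113 -0.3054 -0.2922 0.0722 18.0
0.48 104 -0.3048 -0.2924 0.0725 18.0
0.49 114 -0.3052 -0.2916 0.0724 22.5
0.5 169 -0.3113 -0.2868 0.0726 68.0
0.51 99 -0.3115 -0.2873 0.073 161.0
0.52 70 -0.3038 -0.2942 0.0657 151.5
0.53 64 -0.3029 -0.2944 0.0656 157.0
0.54 64 -0.3032 -0.2947 0.0657 159.0
0.55 60 -0.3035 -0.2949 0.066 158.5
0.56 63 -0.3038 -0.2941 0.0663 154.0
0.57 138 -0.309 -0.2889 0.0662 132.5
0.58 74 -0.3091 -0.2896 0.0664 153.5
0.59 59 -0.3035 -0.2946 0.0663 148.0
0.6 32 -0.3035 -0.2948 0.0657 171.5
0.61 2 -0.3 -0.2988 0.0634 201.0
handle slope -0.00944660651120278 y@.479 -0.2986506361778438 x all 0.44087652618562045 0.6105400872667932
```

View pics/wrist3.png

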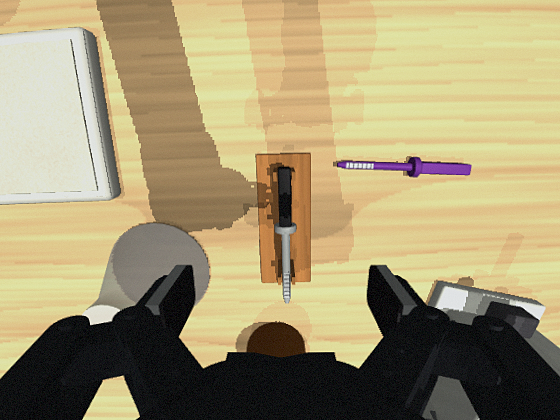

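```bash
python3 rel.py .4785 -.2985 .041 3.133
```

```text
shift cm [-0.39  0.32 20.21] turn -0.023 | psi 3.11 tilt [-0.0111  0.0057 -0.9999] q [ 1.46  0.8  -1.46  1.73  0.8   1.39  1.4 ] t 6.45
```

```bash
python3 -m jog '[[[-0.4,0.3,4],-0.02,0.2],[[-0.4,0.3,8],-0.02,0.2],[[-0.4,0.3,11],-0.02,0.2],[[-0.4,0.3,13],-0.02,0.2],[[-0.4,0.3,13],-0.02,0.2]]' 40; python3 rel.py .4785 -.2985 .041 3.133
```

```text
time: 6.95
tool_pos: [0.4775, -0.2971, 0.1101]
tool_rot: [-0.008, 0.005, 1.0, 0.004]
force: [0.8, -0.1, 0.1]
opening: 0.051
shift cm [-0.21 -0.2   6.91] turn -0.001 | psi 3.132 tilt [-0.0156  0.0088 -0.9998] q [ 1.38  0.93 -1.3   1.84  0.96  1.21  1.32] t 6.95
```

```bash
python3 -m jog '[[[-0.2,-0.2,3],0,0.2],[[-0.2,-0.2,5.5],0,0.2],[[-0.2,-0.2,6.8],0,0.2],[[-0.2,-0.2,6.8],0,0.2],[[-0.2,-0.2,6.8],0,0.2]]' 40; python3 rel.py .4785 -.2985 .041 3.133
```

```text
time: 7.45
tool_pos: [0.4795, -0.2984, 0.0435]
tool_rot: [-0.007, 0.005, 1.0, 0.004]
force: [-0.2, -0.1, 1.1]
opening: 0.0513
shift cm [ 0.1  -0.02  0.25] turn -0.0 | psi 3.133 tilt [-0.0139  0.0085 -0.9999] q [ 1.34  1.   -1.21  1.86  1.06  1.13  1.27] t 7.45
```

```bash
python3 -m jog '[[[0.1,0,0.25],0,-1],[[0.1,0,0.25],0,-1],[[0.1,0,0.25],0,-1],[[0.1,0,0.25],0,-1],[[0.1,0,0.25],0,-1],[[0.1,0,0.25],0,-1]]' 30; python3 rel.py .4785 -.2985 .25 3.133
```

```text
time: 8.05
tool_pos: [0.4789, -0.2986, 0.0419]
tool_rot: [-0.007, 0.005, 1.0, 0.004]
force: [-1.4, -0.3, 5.2]
opening: 0.0134
shift cm [  0.32   0.17 -20.81] turn -0.001 | psi 3.132 tilt [-0.0131  0.0077 -0.9999] q [ 1.34  1.   -1.21  1.86  1.06  1.12  1.27] t 8.05
```

```bash
python3 -m jog '[[[0,0,-1],0,-1],[[0,0,-2.5],0,-1],[[0.1,0,-5],0,-1],[[0.2,0.1,-9],0,-1],[[0.3,0.1,-13],0,-1],[[0.3,0.2,-17],0,-1],[[0.3,0.2,-21],0,-1],[[0.3,0.2,-24],0,-1],[[0.3,0.2,-24],0,-1]]'; python3 rel.py .45 .05 .25 2.89; python3 snap.py wrist 4; python3 snap.py side 4
```

```text
time: 8.95
tool_pos: [0.4815, -0.298, 0.2875]
tool_rot: [-0.003, 0.004, 1.0, 0.002]
force: [-0.1, 0.5, -1.9]
opening: 0.0136
shift cm [ 3.41 34.75  3.92] turn 0.243 | psi 3.133 tilt [-0.0064  0.0041 -1.    ] q [ 1.47  0.74 -1.48  1.68  0.74  1.44  1.46] t 8.95
```

View pics/wrist4.png

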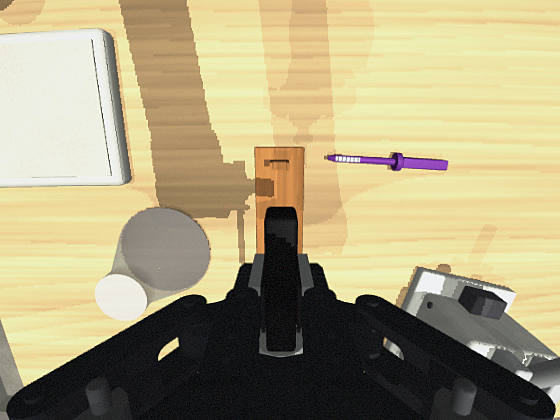

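View pics/side4.png

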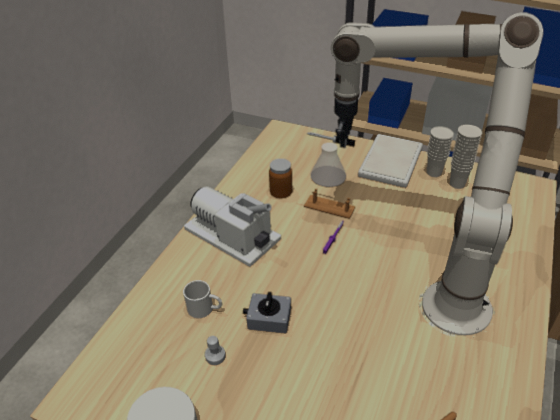

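```bash
cat > tgt.py <<'E'
# usage: tgt.py s theta_deg [dz mm] : tip at mouth + s(mm) along tube axis, rod pitched theta down
import sys,numpy as np,subprocess
M=np.array([.6228,.0093,.215]); yaw=-.25
s,th=float(sys.argv[1])/1000,np.radians(float(sys.argv[2])); off=np.array([float(a) for a in sys.argv[3:6]])/1000 if len(sys.argv)>3 else np.zeros(3) # forward,left,up
u=np.array([np.cos(yaw),np.sin(yaw),0]); l=np.array([-u[1],u[0],0]); z=np.array([0,0,1.])
d=np.cos(.611)*u-np.sin(.611)*z
T=M+s*d+off[0]*u+off[1]*l+off[2]*z
G=T-.132*(np.cos(th)*u-np.sin(th)*z)
tcp=G-[0,0,.019]
print("tip",T.round(4),"tcp",tcp.round(4))
subprocess.run(["python3","rel.py",*map(str,tcp),str(np.pi+yaw)])
E
python3 tgt.py -50 0
```

```text
shift cm [ 2.63 34.98  6.07] turn 0.241 | psi 3.133 tilt [-0.0123  0.006  -0.9999] q [ 1.47  0.74 -1.47  1.68  0.74  1.44  1.45] t 9.05
tip [0.5831 0.0194 0.2437] tcp [0.4552 0.0521 0.2247]
```

```bash
python3 -m jog '[[[2.6,4,0],0.05,-1],[[2.6,8,0],0.1,-1],[[2.6,12.5,0],0.15,-1],[[2.6,17,0],0.2,-1],[[2.6,21.5,0],0.24,-1],[[2.6,26,0],0.24,-1],[[2.6,30,0],0.24,-1],[[2.6,33,1],0.24,-1],[[2.6,35,3],0.24,-1],[[2.6,35,5],0.24,-1],[[2.6,35,6],0.24,-1],[[2.6,35,6],0.24,-1]]' 30;  python3 snap.py top 5; python3 snap.py side 5;python3 tgt.py -50 0;python3 - <<'E'
import cv2, numpy as np
p=cv2.imread("pics/top5.png")[150:240,240:320]
s=cv2.imread("pics/side5.png")[170:240,220:340]
cv2.imwrite("pics/c5.png",cv2.resize(p,None,fx=6,fy=6,interpolation=cv2.INTER_CUBIC))
cv2.imwrite("pics/d5.png",cv2.resize(s,None,fx=6,fy=6,interpolation=cv2.INTER_CUBIC))
E
```

```text
time: 10.25
tool_pos: [0.4538, 0.0516, 0.2236]
tool_rot: [-0.009, 0.124, 0.992, 0.002]
force: [0.2, 0.2, -0.6]
opening: 0.0136
shift cm [0.03 0.02 0.07] turn 0.0 | psi 2.892 tilt [-0.0131  0.0065 -0.9999] q [ 0.95  0.44 -1.35  1.99  0.48  1.11  0.7 ] t 10.35
tip [0.5831 0.0194 0.2437] tcp [0.4552 0.0521 0.2247]
```

View pics/c5.png

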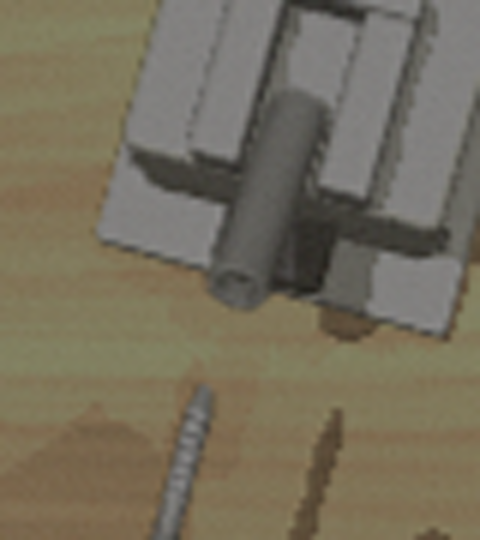

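View pics/d5.png

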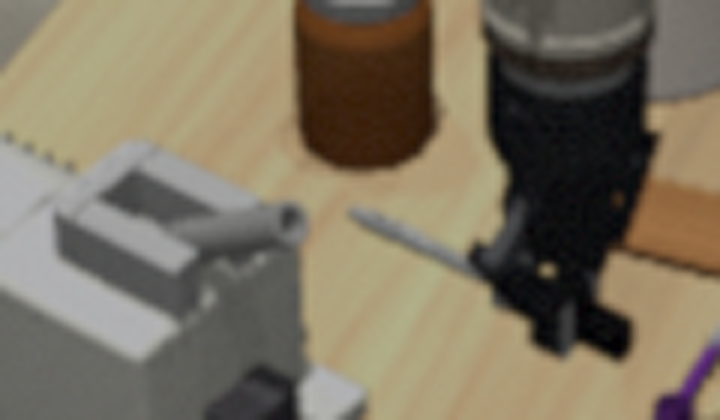

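```bash
cat > tri.py <<'E'
from h import *
def tri(t,s,a,b):
    o1,d1=rays(t,[a]);o2,d2=rays(s,[b]);d1=d1[0];d2=d2[0]
    k=np.linalg.lstsq(np.c_[d1,-d2],o2-o1,rcond=None)[0]; p,q=o1+k[0]*d1,o2+k[1]*d2
    return (p+q)/2,np.linalg.norm(p-q)
E
python3 - <<'E'
from tri import *
t=load("top5.npz");s=load("side5.npz")
print(tri(t,s,(273.6,214.2),(278.4,204.9))); print(tri(t,s,(279.3,197.3),(267.9,206.6)))
P=bydepth(t,[(273,217),(272,220),(271,223),(270,226),(269.5,228)],0);print(P)
E
```

```text
(array([0.58172742, 0.02006717, 0.24473037]), np.float64(0.0009315370426175761))
(array([0.62233118, 0.00965866, 0.21699092]), np.float64(0.0011310919782879598))
[[0.57499482 0.02099679 0.24611314]
 [0.56832898 0.02307034 0.24586907]
 [0.56162693 0.02506797 0.24674783]
 [0.55494698 0.02707275 0.24745211]
 [0.55050971 0.02803991 0.24791314]]
```

```bash
python3 tgt.py -6 0 0 0 1
```

```text
shift cm [-3.61  0.01  2.44] turn 0.0 | psi 2.892 tilt [-0.0131  0.0065 -0.9999] q [ 0.95  0.44 -1.35  1.99  0.48  1.11  0.7 ] t 10.35
tip [0.618  0.0105 0.2194] tcp [0.4901 0.0432 0.2004]
```

```bash
python3 -m jog '[[[-1,0,0.7],0,-1],[[-2,0,1.4],0,-1],[[-3,0,2.1],0,-1],[[-3.6,0,2.4],0,-1],[[-3.6,0,2.4],0,-1],[[-3.6,0,2.4],0,-1]]' 25;python3 tgt.py 6 0 0 0 2;  python3 snap.py top 6; python3 snap.py side 6;python3 - <<'E'
import cv2, numpy as np
p=cv2.imread("pics/top6.png")[160:240,250:310]
s=cv2.imread("pics/side6.png")[180:240,240:320]
p=cv2.resize(p,None,fx=6,fy=6,interpolation=cv2.INTER_CUBIC);s=cv2.resize(s,None,fx=5,fy=5,interpolation=cv2.INTER_CUBIC)
h=max(p.shape[0],s.shape[0]); f=lambda i:cv2.copyMakeBorder(i,0,h-i.shape[0],0,0,0)
cv2.imwrite("pics/c6.png",np.hstack([f(p),f(s)]))
E
```

```text
time: 10.95
tool_pos: [0.4899, 0.0435, 0.2009]
tool_rot: [-0.007, 0.124, 0.992, 0.003]
force: [-0.5, 1.7, -0.8]
opening: 0.0138
shift cm [-1.03 -0.03  0.62] turn 0.001 | psi 2.892 tilt [-0.0135  0.0071 -0.9999] q [ 0.85  0.53 -1.25  1.94  0.56  1.1   0.68] t 10.95
tip [0.6276 0.0081 0.2136] tcp [0.4997 0.0407 0.1946]
```

View pics/c6.png

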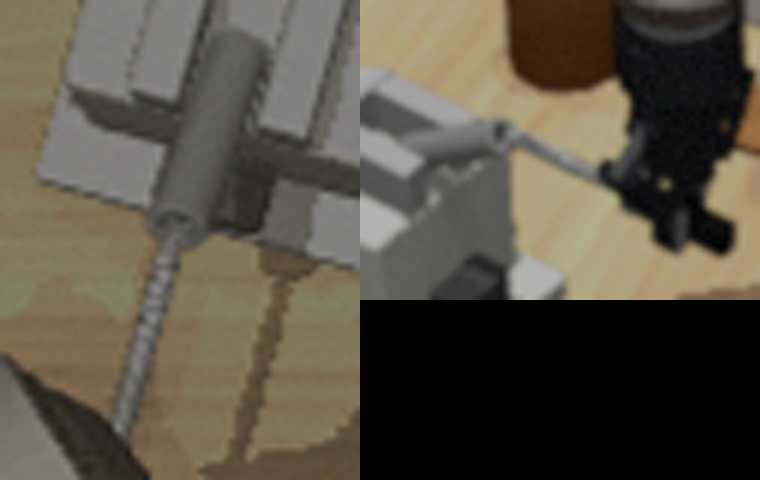

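```bash
python3 -m jog '[[[-0.4,0,0.3],0,-1],[[-0.8,0,0.5],0,-1],[[-1.05,0,0.6],0,-1],[[-1.05,0,0.6],0,-1],[[-1.05,0,0.6],0,-1]]' 25;python3 tgt.py 6 10 0 0 2
```

```text
time: 11.55
tool_pos: [0.5003, 0.041, 0.1951]
tool_rot: [-0.007, 0.124, 0.992, 0.003]
force: [1.0, 0.2, -0.1]
opening: 0.0137
shift cm [-0.11 -0.03 -2.24] turn 0.001 | psi 2.893 tilt [-0.0124  0.0067 -0.9999] q [ 0.82  0.55 -1.23  1.93  0.57  1.1   0.68] t 11.55
tip [0.6276 0.0081 0.2136] tcp [0.5016 0.0402 0.2175]
```

```bash
python3 -m jog '[[[-0.05,0,-0.5],0,-1],[[-0.1,0,-1],0,-1],[[-0.15,0,-1.4],0,-1],[[-0.2,0,-1.8],0,-1],[[-0.25,0,-2.2],0,-1],[[-0.25,0,-2.2],0,-1]]' 20;python3 tgt.py 8 18 0 0 2; python3 snap.py side 7;python3 - <<'E'
import cv2, numpy as np
s=cv2.imread("pics/side7.png")[180:240,240:340]
cv2.imwrite("pics/c7.png",cv2.resize(s,None,fx=7,fy=7,interpolation=cv2.INTER_CUBIC))
E
```

```text
time: 12.15
tool_pos: [0.5027, 0.0403, 0.2174]
tool_rot: [-0.007, 0.124, 0.992, 0.002]
force: [-2.9, 1.1, -3.1]
opening: 0.0133
shift cm [-0.48 -0.03 -1.69] turn 0.001 | psi 2.893 tilt [-0.0129  0.0065 -0.9999] q [ 0.85  0.53 -1.26  1.9   0.55  1.14  0.7 ] t 12.15
tip [0.6291 0.0077 0.2124] tcp [0.5075 0.0387 0.2342]
```

View pics/c7.png

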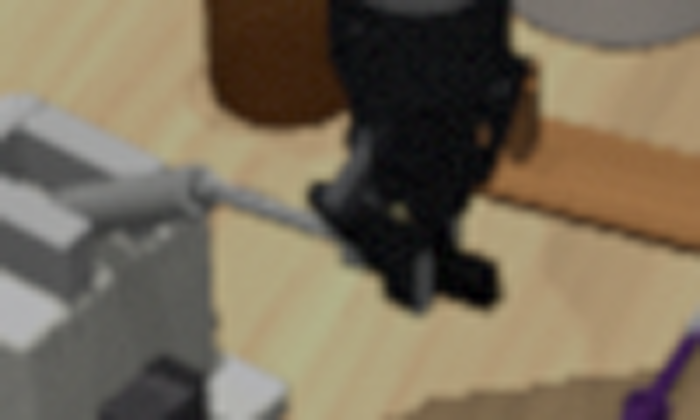

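```bash
python3 -m jog '[[[-0.1,0,-0.4],0,-1],[[-0.2,0,-0.8],0,-1],[[-0.3,0,-1.2],0,-1],[[-0.4,0,-1.6],0,-1],[[-0.45,0,-1.7],0,-1]]' 20;python3 tgt.py 10 26 0 0 2; python3 snap.py side 8;python3 - <<'E'
import cv2, numpy as np
s=cv2.imread("pics/side8.png")[180:240,240:340]
cv2.imwrite("pics/c8.png",cv2.resize(s,None,fx=7,fy=7,interpolation=cv2.INTER_CUBIC))
E
```

```text
time: 12.7
tool_pos: [0.5078, 0.0391, 0.2347]
tool_rot: [-0.006, 0.124, 0.992, 0.003]
force: [-2.1, 0.5, -2.8]
opening: 0.0129
shift cm [-0.81 -0.04 -1.55] turn 0.001 | psi 2.892 tilt [-0.0118  0.0066 -0.9999] q [ 0.86  0.52 -1.27  1.87  0.53  1.17  0.72] t 12.7
tip [0.6307 0.0073 0.2113] tcp [0.5158 0.0366 0.2501]
```

View pics/c8.png

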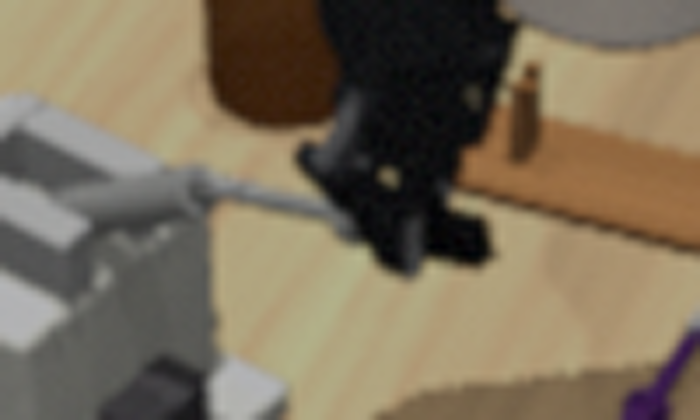

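Pivoting works: the tip stays in the mouth (crop 200,185) and the shaft tilts. Continue the arc.

```bash
python3 -m jog '[[[-0.2,0,-0.4],0,-1],[[-0.4,0,-0.8],0,-1],[[-0.6,0,-1.2],0,-1],[[-0.8,0,-1.55],0,-1],[[-0.8,0,-1.55],0,-1]]' 20;python3 tgt.py 14 33 0 0 2
```

```text
time: 13.25
tool_pos: [0.5165, 0.037, 0.2506]
tool_rot: [-0.006, 0.124, 0.992, 0.003]
force: [-1.6, 1.2, -1.1]
opening: 0.0136
shift cm [-1.05 -0.05 -1.14] turn 0.0 | psi 2.892 tilt [-0.0106  0.0069 -0.9999] q [ 0.86  0.52 -1.28  1.83  0.52  1.2   0.74] t 13.25
tip [0.6339 0.0065 0.209 ] tcp [0.5266 0.0339 0.2619]
```

```bash
python3 -m jog '[[[-0.3,0,-0.4],0,-1],[[-0.6,0,-0.8],0,-1],[[-0.9,0,-1.1],0,-1],[[-1.05,-0.05,-1.15],0,-1],[[-1.05,-0.05,-1.2],0,-1]]' 20;python3 tgt.py 30 37 0 0 0; python3 snap.py side 9; python3 snap.py top 9; python3 - <<'E'
import cv2, numpy as np
s=cv2.imread("pics/side9.png")[170:240,240:340]
cv2.imwrite("pics/c9.png",cv2.resize(s,None,fx=7,fy=7,interpolation=cv2.INTER_CUBIC))
E
```

```text
time: 13.75
tool_pos: [0.5275, 0.0337, 0.2626]
tool_rot: [-0.005, 0.125, 0.992, 0.003]
force: [0.5, 0.9, -4.7]
opening: 0.0139
shift cm [-1.76 -0.01  0.42] turn 0.0 | psi 2.892 tilt [-0.0093  0.0073 -0.9999] q [ 0.85  0.52 -1.28  1.8   0.52  1.23  0.75] t 13.75
tip [0.6466 0.0032 0.1978] tcp [0.5445 0.0293 0.2582]
```

View pics/c9.png

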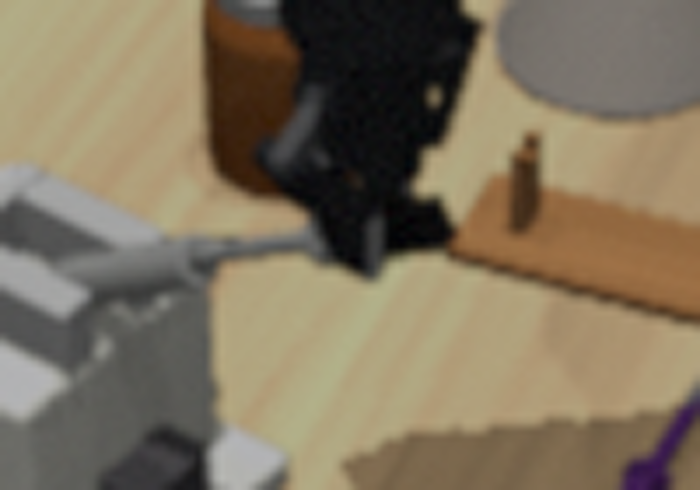

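```bash
python3 -m jog '[[[-0.5,0,0.05],0,-1],[[-0.9,0,0.1],0,-1],[[-1.4,0,0.25],0,-1],[[-1.75,0,0.4],0,-1],[[-1.75,0,0.4],0,-1]]' 20;python3 tgt.py 50 35.5 0 0 0
```

```text
time: 14.35
tool_pos: [0.5448, 0.0291, 0.2579]
tool_rot: [-0.005, 0.125, 0.992, 0.003]
force: [-0.3, 0.3, -3.7]
opening: 0.0138
shift cm [-1.41  0.01  1.38] turn -0.0 | psi 2.891 tilt [-0.0093  0.0074 -0.9999] q [ 0.82  0.55 -1.25  1.76  0.54  1.24  0.75] t 14.35
tip [ 0.6625 -0.0008  0.1863] tcp [0.5584 0.0258 0.244 ]
```

```bash
python3 -m jog '[[[-0.4,0,0.4],0,-1],[[-0.8,0,0.8],0,-1],[[-1.2,0,1.2],0,-1],[[-1.4,0,1.4],0,-1],[[-1.4,0,1.4],0,-1]]' 20;python3 tgt.py 75 35 0 0 0; python3 snap.py side 10; python3 snap.py top 10;  python3 - <<'E'
import cv2, numpy as np
p=cv2.imread("pics/top10.png")[160:240,250:310]
s=cv2.imread("pics/side10.png")[180:240,240:320]
p=cv2.resize(p,None,fx=6,fy=6,interpolation=cv2.INTER_CUBIC);s=cv2.resize(s,None,fx=5,fy=5,interpolation=cv2.INTER_CUBIC)
h=max(p.shape[0],s.shape[0]); f=lambda i:cv2.copyMakeBorder(i,0,h-i.shape[0],0,0,0)
cv2.imwrite("pics/c10.png",np.hstack([f(p),f(s)]))
E
```

```text
time: 14.85
tool_pos: [0.5587, 0.0255, 0.2435]
tool_rot: [-0.005, 0.125, 0.992, 0.003]
force: [0.3, -0.4, -1.6]
opening: 0.0134
shift cm [-1.96  0.01  1.46] turn -0.0 | psi 2.891 tilt [-0.0092  0.0076 -0.9999] q [ 0.79  0.59 -1.21  1.75  0.57  1.23  0.75] t 14.85
tip [ 0.6823 -0.0059  0.172 ] tcp [0.5776 0.0209 0.2287]
```

View pics/c10.png

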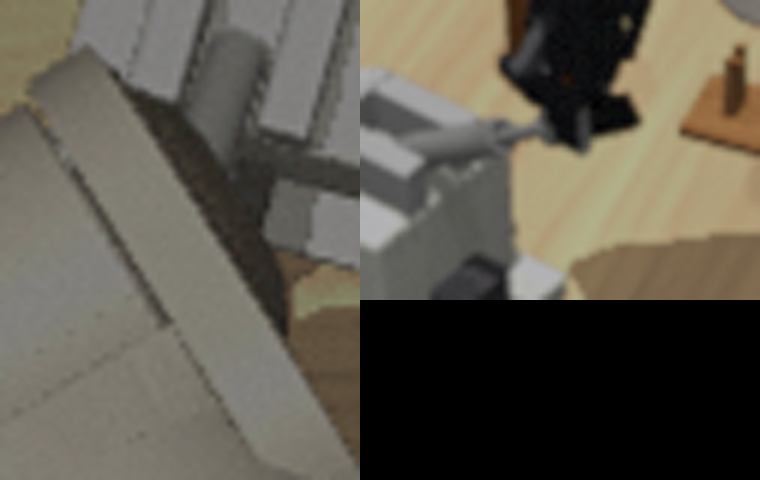

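Sliding in freely and in line (side crop, collar at 550,130). Continue.

```bash
python3 -m jog '[[[-0.5,0,0.4],0,-1],[[-1,0,0.75],0,-1],[[-1.5,0,1.1],0,-1],[[-1.95,0,1.45],0,-1],[[-1.95,0,1.45],0,-1]]' 20;python3 tgt.py 90 35 0 0 0
```

```text
time: 15.45
tool_pos: [0.5775, 0.0208, 0.2283]
tool_rot: [-0.005, 0.125, 0.992, 0.003]
force: [0.5, 0.1, -1.2]
opening: 0.0137
shift cm [-1.24  0.01  0.81] turn -0.001 | psi 2.891 tilt [-0.0098  0.0079 -0.9999] q [ 0.75  0.63 -1.18  1.72  0.61  1.23  0.74] t 15.45
tip [ 0.6942 -0.0089  0.1634] tcp [0.5895 0.0178 0.2201]
```

```bash
python3 -m jog '[[[-0.3,0,0.2],0,-1],[[-0.6,0,0.4],0,-1],[[-0.9,0,0.6],0,-1],[[-1.2,0,0.8],0,-1],[[-1.2,0,0.8],0,-1]]' 20;python3 tgt.py 95 35 0 0 0;  python3 snap.py side 11; python3 - <<'E'
import cv2, numpy as np
s=cv2.imread("pics/side11.png")[180:240,240:320]
cv2.imwrite("pics/c11.png",cv2.resize(s,None,fx=9,fy=9,interpolation=cv2.INTER_CUBIC))
E
```

```text
time: 15.95
tool_pos: [0.5893, 0.0176, 0.2198]
tool_rot: [-0.006, 0.125, 0.992, 0.003]
force: [-1.5, -0.1, -1.1]
opening: 0.0135
shift cm [-0.43  0.03  0.26] turn -0.001 | psi 2.89 tilt [-0.0102  0.008  -0.9999] q [ 0.73  0.66 -1.16  1.7   0.62  1.23  0.74] t 15.95
tip [ 0.6982 -0.01    0.1605] tcp [0.5934 0.0168 0.2172]
```

View pics/c11.png

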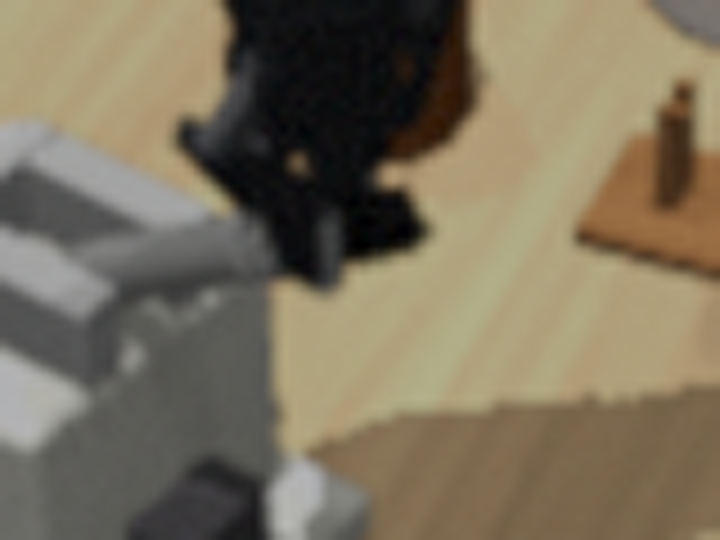

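```bash
python3 -m jog '[[[-0.1,0,0.07],0,-1],[[-0.2,0,0.14],0,-1],[[-0.3,0,0.21],0,-1],[[-0.4,0,0.28],0,-1],[[-0.4,0,0.28],0,-1]]' 20;python3 tgt.py 97 35
```

```text
time: 16.5
tool_pos: [0.593, 0.0167, 0.2171]
tool_rot: [-0.006, 0.125, 0.992, 0.003]
force: [0.4, 0.1, -1.0]
opening: 0.0136
shift cm [-0.2   0.02  0.1 ] turn -0.001 | psi 2.891 tilt [-0.0103  0.0081 -0.9999] q [ 0.73  0.67 -1.15  1.69  0.63  1.22  0.75] t 16.5
tip [ 0.6998 -0.0104  0.1594] tcp [0.595  0.0164 0.2161]
```

```bash
python3 -m jog '[[[-0.1,0,0.07],0,-1],[[-0.2,0,0.14],0,-1],[[-0.25,0,0.17],0,-1],[[-0.3,0,0.21],0,-1]]' 20;python3 tgt.py 99 35; python3 -m jog '[[[-0.1,0,0.07],0,-1],[[-0.2,0,0.14],0,-1],[[-0.25,0,0.17],0,-1],[[-0.25,0,0.17],0,-1]]' 20;python3 tgt.py 101 35
```

```text
time: 16.9
tool_pos: [0.5941, 0.0167, 0.2162]
tool_rot: [-0.007, 0.125, 0.992, 0.003]
force: [-12.5, -0.4, 15.9]
opening: 0.0134
shift cm [-0.26 -0.    0.13] turn -0.0 | psi 2.891 tilt [-0.0137  0.007  -0.9999] q [ 0.72  0.67 -1.15  1.68  0.63  1.23  0.75] t 16.9
tip [ 0.7014 -0.0108  0.1582] tcp [0.5966 0.016  0.2149]
time: 17.3
tool_pos: [0.5941, 0.0167, 0.2163]
tool_rot: [-0.009, 0.124, 0.992, 0.001]
force: [-14.6, -1.1, 17.0]
opening: 0.0132
shift cm [-0.43 -0.01  0.24] turn 0.0 | psi 2.892 tilt [-0.0181  0.0051 -0.9998] q [ 0.72  0.67 -1.15  1.68  0.63  1.24  0.75] t 17.3
tip [ 0.703  -0.0112  0.1571] tcp [0.5982 0.0156 0.2138]
```

```bash
python3 snap.py side 12; python3 snap.py wrist 12; python3 - <<'E'
import cv2, numpy as np
s=cv2.imread("pics/side12.png")[180:240,240:320]
s=cv2.resize(s,None,fx=6,fy=6,interpolation=cv2.INTER_CUBIC)
w=cv2.resize(cv2.imread("pics/wrist12.png")[200:420,180:400],(320,320))
cv2.imwrite("pics/c12.png",np.hstack([s,cv2.copyMakeBorder(w,0,40,0,0,0)]))
E
python3 rel.py .5 .03 .26 2.892
```

```text
shift cm [ 9.52 -1.03 -4.2 ] turn -0.0 | psi 2.892 tilt [-0.0181  0.0051 -0.9998] q [ 0.72  0.67 -1.15  1.68  0.63  1.24  0.75] t 17.4
```

View pics/c12.png

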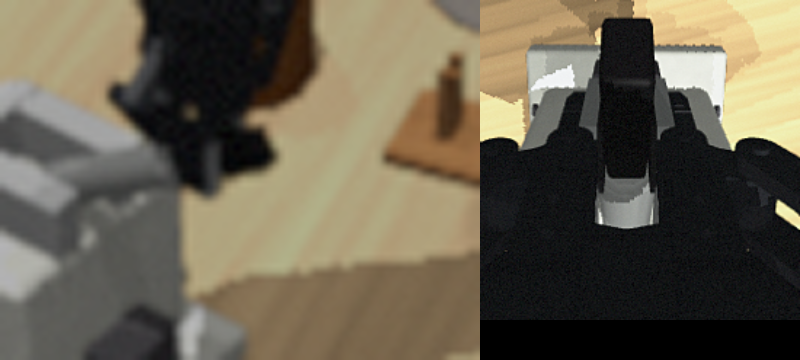

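```bash
python3 tgt.py 40 35; python3 tgt.py 12 35
```

```text
shift cm [ 4.63  0.   -3.16] turn 0.0 | psi 2.892 tilt [-0.0181  0.0051 -0.9998] q [ 0.72  0.67 -1.15  1.68  0.63  1.24  0.75] t 17.4
tip [0.6545 0.0012 0.1921] tcp [0.5498 0.0279 0.2488]
shift cm [ 6.95  0.   -4.73] turn 0.0 | psi 2.892 tilt [-0.0181  0.0051 -0.9998] q [ 0.72  0.67 -1.15  1.68  0.63  1.24  0.75] t 17.4
tip [0.6323 0.0069 0.2081] tcp [0.5276 0.0336 0.2648]
```

```bash
python3 -m jog '[[[0.5,0,-0.35],0,-1],[[1.2,0,-0.8],0,-1],[[2,0,-1.35],0,-1],[[3,0,-2],0,-1],[[4,0,-2.7],0,-1],[[5,0,-3.4],0,-1],[[6,0,-4.1],0,-1],[[6.9,0,-4.7],0,-1],[[6.9,0,-4.7],0,-1]]' 20; python3 tgt.py 10 26 0 0 -2;  python3 snap.py side 13; python3 - <<'E'
import cv2, numpy as np
s=cv2.imread("pics/side13.png")[170:240,240:340]
cv2.imwrite("pics/c13.png",cv2.resize(s,None,fx=7,fy=7,interpolation=cv2.INTER_CUBIC))
E
```

```text
time: 18.3
tool_pos: [0.5272, 0.0341, 0.2655]
tool_rot: [-0.009, 0.124, 0.992, 0.001]
force: [0.4, 0.1, -1.8]
opening: 0.0132
shift cm [ 1.13 -0.03  1.96] turn 0.001 | psi 2.893 tilt [-0.0172  0.0042 -0.9998] q [ 0.85  0.52 -1.27  1.79  0.52  1.25  0.75] t 18.3
tip [0.6307 0.0073 0.2073] tcp [0.5158 0.0366 0.2461]
```

View pics/c13.png

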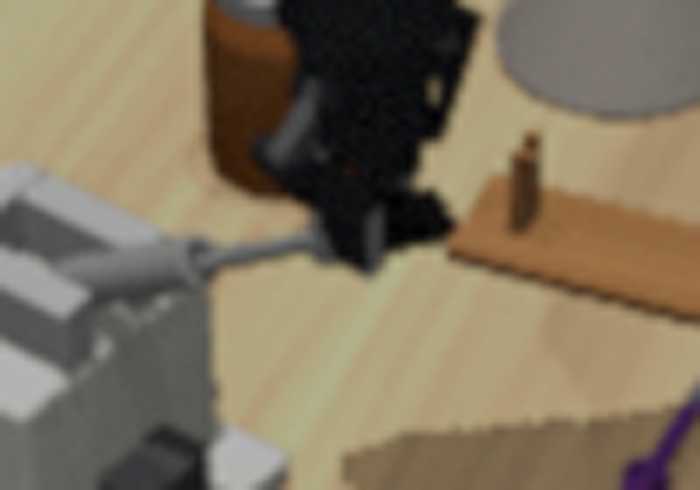

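```bash
python3 -m jog '[[[0.3,0,0.5],0,-1],[[0.6,0,1],0,-1],[[0.9,0,1.5],0,-1],[[1.15,0,2],0,-1],[[1.15,0,2],0,-1]]' 20; python3 tgt.py 8 16 0 0 -2
```

```text
time: 18.85
tool_pos: [0.5157, 0.0364, 0.2444]
tool_rot: [-0.009, 0.124, 0.992, 0.001]
force: [1.3, -1.3, 0.5]
opening: 0.0139
shift cm [0.95 0.02 1.88] turn 0.001 | psi 2.893 tilt [-0.0182  0.0043 -0.9998] q [ 0.85  0.52 -1.27  1.84  0.53  1.2   0.73] t 18.85
tip [0.6291 0.0077 0.2084] tcp [0.5062 0.0391 0.2258]
```

```bash
python3 -m jog '[[[0.3,0,0.5],0,-1],[[0.55,0,1],0,-1],[[0.8,0,1.5],0,-1],[[0.95,0,1.9],0,-1],[[0.95,0,1.9],0,-1]]' 20; python3 tgt.py 6 6 0 0 -3;  python3 snap.py side 14; python3 - <<'E'
import cv2, numpy as np
s=cv2.imread("pics/side14.png")[170:240,240:340]
cv2.imwrite("pics/c14.png",cv2.resize(s,None,fx=7,fy=7,interpolation=cv2.INTER_CUBIC))
E
```

```text
time: 19.35
tool_pos: [0.5053, 0.039, 0.2249]
tool_rot: [-0.01, 0.124, 0.992, 0.001]
force: [0.6, -1.2, 0.9]
opening: 0.0136
shift cm [0.47 0.03 2.17] turn 0.002 | psi 2.893 tilt [-0.0197  0.0043 -0.9998] q [ 0.85  0.53 -1.26  1.88  0.54  1.16  0.71] t 19.35
tip [0.6276 0.0081 0.2086] tcp [0.5004 0.0406 0.2034]
```

View pics/c14.png

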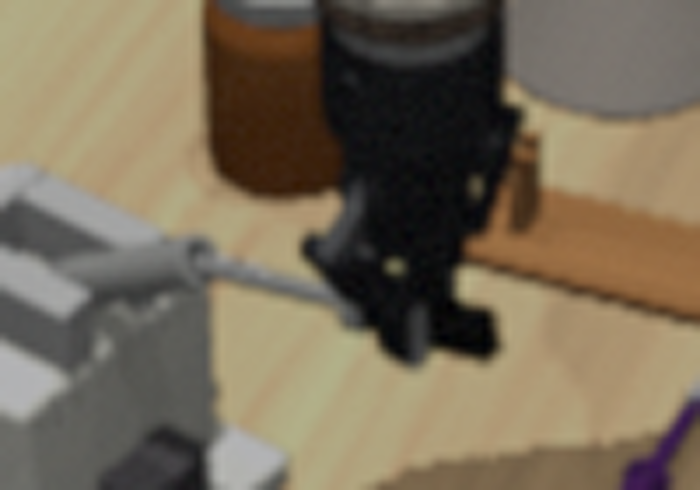

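```bash
python3 -m jog '[[[0.15,0,0.5],0,-1],[[0.3,0,1],0,-1],[[0.4,0,1.5],0,-1],[[0.5,0,2],0,-1],[[0.55,0,2.15],0,-1]]' 20; python3 tgt.py 4 -1 0 0 -3
```

```text
time: 19.9
tool_pos: [0.4991, 0.0404, 0.2031]
tool_rot: [-0.011, 0.124, 0.992, 0.001]
force: [0.4, 0.1, 2.5]
opening: 0.0138
shift cm [0.08 0.05 1.47] turn 0.002 | psi 2.893 tilt [-0.0208  0.0043 -0.9998] q [ 0.83  0.54 -1.24  1.92  0.56  1.12  0.69] t 19.9
tip [0.626  0.0085 0.2097] tcp [0.4981 0.0411 0.1884]
```

```bash
python3 -m jog '[[[0,0,0.4],0,-1],[[0.05,0,0.8],0,-1],[[0.1,0,1.2],0,-1],[[0.1,0,1.5],0,-1],[[0.1,0,1.5],0,-1]]' 20; python3 rel.py .45 .05 .24 2.892;  python3 snap.py side 15; python3 snap.py top 15; python3 - <<'E'
import cv2, numpy as np
s=cv2.imread("pics/side15.png")[170:240,240:340]
cv2.imwrite("pics/c15.png",cv2.resize(s,None,fx=7,fy=7,interpolation=cv2.INTER_CUBIC))
from h import *
t=load("top15.npz"); uv,P,ok=cloud(t,(255,195,290,240))
u=np.array([.9689,-.2474,0]); l=np.array([.2474,.9689,0]); Q=P-np.array([.6228,.0093,0])
a=Q@u;b=Q@l; k=ok&(np.abs(b)<.008)&(P[:,2]>.17)&(a<0)
for lo in np.arange(-.08,0,.01):
    m=k&(a>lo)&(a<lo+.01)
    if m.sum(): print(lo.round(3),m.sum(),np.percentile(P[m,2],85).round(4))
E
```

```text
time: 20.4
tool_pos: [0.4978, 0.0407, 0.1878]
tool_rot: [-0.011, 0.124, 0.992, 0.001]
force: [1.9, -0.2, 1.8]
opening: 0.0137
shift cm [ 4.97 -0.28 -5.12] turn 0.001 | psi 2.893 tilt [-0.0211  0.0044 -0.9998] q [ 0.81  0.56 -1.22  1.93  0.58  1.09  0.67] t 20.4
-0.08 27 0.5869
-0.07 43 0.5775
-0.06 17 0.2155
-0.05 19 0.2154
-0.04 19 0.2161
-0.03 19 0.217
-0.02 20 0.2182
-0.01 26 0.217
```

View pics/c15.png

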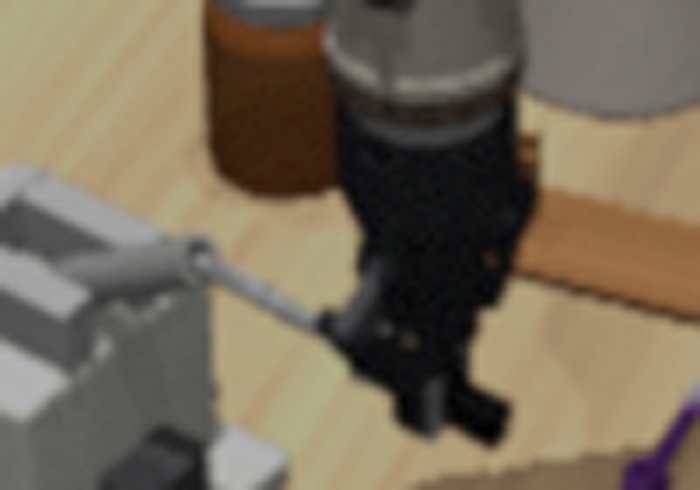

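```bash
python3 -m jog '[[[0.5,0,0],0,-1],[[1,0,0],0,-1],[[2,0,-0.2],0,-1],[[3,0,-1],0,-1],[[4,0,-2.5],0,-1],[[5,0,-4.5],0,-1],[[5.5,0,-6.5],0,-1],[[6,0,-8],0,-1],[[6,0,-9],0,-1],[[6,0,-9],0,-1],[[6,0,-9],0,-1],[[6,0,-9],0,-1]]' 40; python3 rel.py .45 .05 .28 2.892;  python3 snap.py side 16; python3 snap.py top 16; python3 snap.py wrist 16; python3 - <<'E'
import cv2, numpy as np
s=cv2.imread("pics/side16.png")[140:260,200:360]
cv2.imwrite("pics/c16.png",cv2.resize(s,None,fx=5,fy=5,interpolation=cv2.INTER_CUBIC))
s=cv2.imread("pics/top16.png")[180:280,230:330]
cv2.imwrite("pics/d16.png",cv2.resize(s,None,fx=6,fy=6,interpolation=cv2.INTER_CUBIC))
from h import *
t=load("top16.npz"); uv,P,ok=cloud(t,(240,195,300,290))
m=ok&(P[:,2]>.24)&(P[:,2]<.4)&(P[:,0]<.59)
u=np.array([.9689,-.2474,0]); l=np.array([.2474,.9689,0]); Q=P-np.array([.6228,.0093,0])
a=Q@u;b=Q@l; k=ok&(np.abs(b)<.008)&(P[:,2]>.22)
for lo in np.arange(-.15,.02,.01):
    m=k&(a>lo)&(a<lo+.01)
    if m.sum(): print(lo.round(3),m.sum(),np.percentile(P[m,2],85).round(4))
E
```

```text
time: 21.7
tool_pos: [0.4411, 0.0547, 0.2786]
tool_rot: [-0.011, 0.124, 0.992, 0.001]
force: [-0.0, 0.7, -1.5]
opening: 0.0134
shift cm [-0.98 -0.24 -0.16] turn 0.001 | psi 2.893 tilt [-0.0223  0.0043 -0.9997] q [ 1.07  0.35 -1.46  1.95  0.36  1.2   0.79] t 21.7
-0.15 28 0.3049
-0.14 23 0.3038
-0.13 45 0.6481
-0.12 27 0.3062
-0.11 23 0.3062
-0.1 23 0.3069
-0.09 24 0.3076
-0.08 24 0.3073
-0.07 22 0.308
-0.06 7 0.3061
0.0 8 0.2244
```

View pics/c16.png

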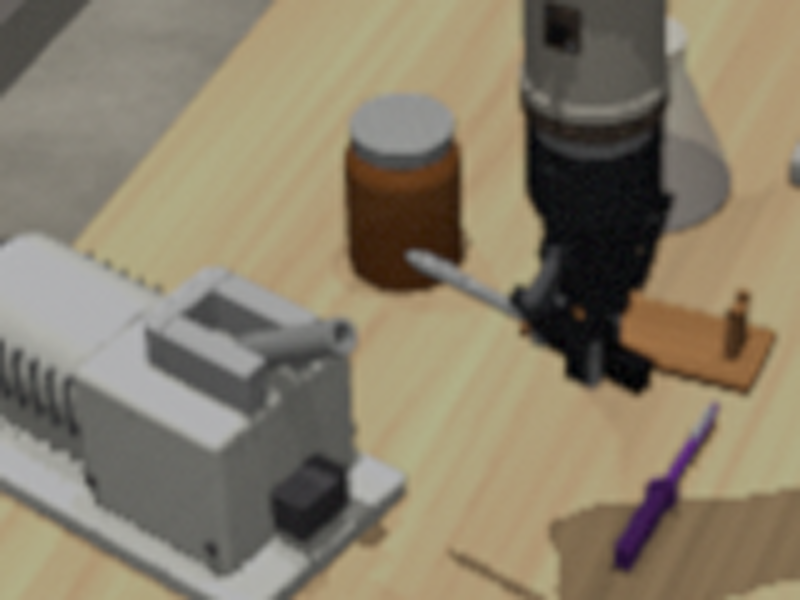

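View pics/d16.png

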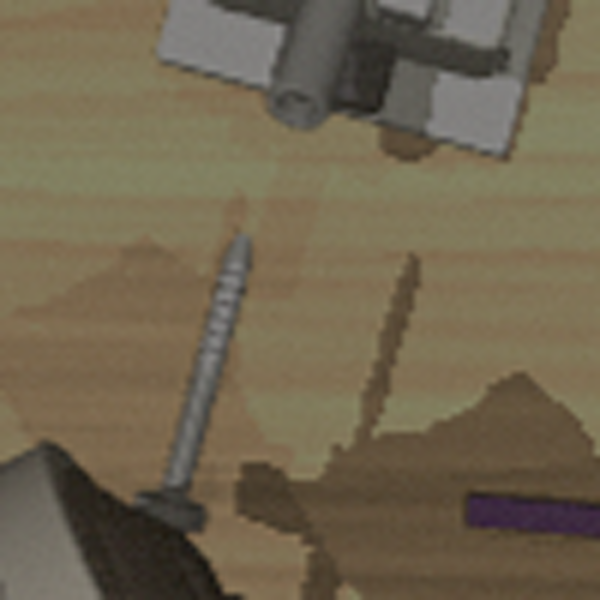

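View pics/side16.png

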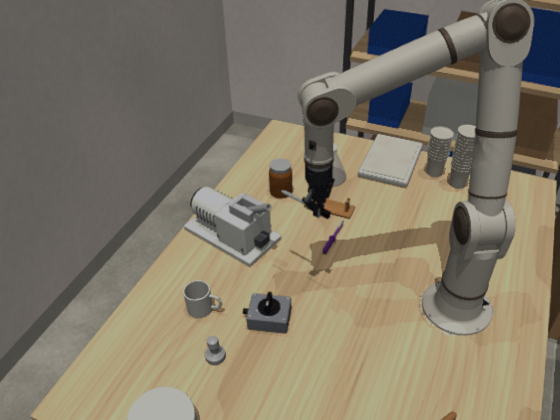

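```bash
python3 -m jog '[[[0,0,0],0,-1],[[0,0,0],0,-1],[[0,0,0],0,-1],[[0,0,0],0,-1],[[0,0,0],0,-1]]' 40; python3 snap.py top 17; python3 - <<'E'
from h import *
from rig import arm
a=load("top17.npz");b=load("top0.npz")
d=np.abs(a["p"].astype(int)-b["p"]).max(2)
for n,r in dict(mug=(160,143,196,190),tamper=(118,196,147,220),jar=(383,147,428,188),hopper=(430,192,488,247)).items():
    x0,y0,x1,y1=r; print(n,"changed px",(d[y0:y1,x0:x1]>40).sum(),"of",(x1-x0)*(y1-y0))
uv,P,ok=cloud(a,(160,205,225,272)); k=ok&(P[:,2]>.088)&(P[:,2]<.105); w,v=np.linalg.eigh(np.cov(P[k,:2].T)); print("bar angle",np.arctan2(v[1,1],v[0,1])%np.pi)
print(np.abs(arm.get_state()["dq"]).max())
E
python3 - <<'E'
from rig import arm
print(arm.sign_off())
E
```

```text
time: 22.35
tool_pos: [0.4412, 0.0551, 0.2787]
tool_rot: [-0.011, 0.124, 0.992, 0.001]
force: [0.1, 0.0, -1.7]
opening: 0.0134
mug changed px 0 of 1692
tamper changed px 0 of 696
jar changed px 0 of 1845
hopper changed px 0 of 3190
bar angle 1.837834329632429
0.0015311062152435092
the job is handed in; nothing more can be done
None
```

I finished the task and handed it in at about 22 s of the 72 s allowed; sign-off reports no verdict.

- **Isolator:** I turned the handle about 60° anticlockwise to its stop. After release the bar read 1.825 rad in the wrist view and 1.838 rad in the last top view. OFF is about 1.815 rad, so it is within the 0.12 rad limit.
- **Rod into the tube:** I took the steel rod from the rest and left the purple look-alike alone. The moves can't tilt the tool. I got the 35° slope by holding the tip in the tube mouth and raising the grip, so the rod pivoted in the light 20 N grip. It then slid in with almost no force. The collar stopped on the mouth at about 23 N, under the 45 N limit, and stayed there about 0.5 s. I saw it seated in the side view, but I did not measure its gap directly.
- **Drawing it out:** I levelled the rod the same way on the lower lip of the tube, drew it right out, and lifted it.
- **Last checks:**
  - The rod is held at 40 N with its axis about 0.30 m up.
  - It is level within about 2° (tip slightly high), with the engraved marks facing up and the tip well clear of the tube.
  - The arm is at rest.
  - The mug, tamper, jar and hopper show no changed pixels against the first top picture.
- **Disagreement:** depth readings came out 1–2 mm high against the stated sizes, within the camera calibration. No check failed.

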